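# Cover the washed pots with their own lids

### The arm

A 6-joint arm with a two-finger parallel gripper is mounted at the origin on the work surface. World frame = base frame: x ahead of the robot, y to its left, z up, the work surface at z = 0. Lengths are in m, angles in rad, forces in N, time in s.
With the tool pointing down it reaches from about 0.275 to 0.75 m from the base axis. Payload 10.2 kg.
Tool frame: the origin (TCP) lies at the very end of the fingers, on their centre line; the grasp point (between the pads) lies behind it (robot.tcp_to_grasp is the z of the grasp point in the tool frame, in m); z points along the fingers, y is the line along which they close (so a half turn about z gives the same grasp; the last joint's range is limited). The gripper opens to 88 mm and grips with 3 to 60 N. Pads are 18 mm wide; open, the fingers measure 123 mm over their backs; the gripper's body (75 mm by 187 mm) begins 45 mm behind the grasp point.
Start: joints at [-0.223, 0.313, 1.498, -0, 1.331, -0.223], TCP at [0.525, -0, 0.239] pointing down, gripper open.
Joint ranges: [-2.94, 2.94], [-0.97, 2.17], [0.19, 2.56], [-1.23, 4.37], [0.02, 3.11], [-2.88, 2.88]. Speed limits (rad/s): [2.39, 2.39, 3.01, 3.14, 3.14, 3.14].

### API

Orientations are given as a 3x3 rotation matrix whose columns are the frame's x, y, z axes.
In Python, from cell import readout, viewer, robot, outline_of gives the robot as it stands. The module is installed in compiled form; this text tells all that it offers.
- The arm moves only by the shell command python3 -m crank 'ROWS' [FORCE]. ROWS is JSON, a list of rows, each a list of 7 numbers: the opening, from 0 (shut) to 1 (fully open), then the shift along the tool's x, y, z in cm, then the turn, a rotation vector about the tool's x, y, z in rad. In form: [[gripper, dx, dy, dz, ax, ay, az], ...]. A call has 1 to 10 rows; each row shifts and turns the commanded pose from where the row before left it, along the tool's axes as they then stand; what a row does not reach is not made up. A row lasts 1/10 s, in which the tool goes at most 50 mm and 8.59 degrees, less where a joint would pass 70% of its speed; a pose out of reach is approached as far as the arm can. A call with a gripper value outside its range is refused whole. The fingers move at their own pace and stop on an object; FORCE is the grip in N (left out, the last holds). Time passes only in rows, so rows that do not move let the fingers close. It gives the time, the measured TCP pose, the force, the opening and the grip force at its end, in the units of the state.
- readout.state(): the state, without advancing time (a new reading comes with each control period).
- viewer.capture(name): name is "scene" or "side" or "wrist"; returns a dict with "color" (384x512x3 uint8, blue, green, red), "vfov" (degrees; the focal length in pixels is half the picture's height over the tangent of half this angle, whatever the lens; pixels are square), "cx", "cy" (the principal point, pixels), "dist" ([k1, k2, p1, p2, k3] as OpenCV has them; the pictures are not rectified), "camera_from_world" (4x4, takes a point from world to camera coordinates); the wrist camera has in their place "tool_from_camera" (4x4, takes a point from camera to tool coordinates, whose origin is the TCP and whose axes are the flange's). Camera axes: x right, y down, z forward; pixel columns grow to the right and rows downward; lengths in m; the calibration is good to about 2 mm. A picture is of the moment at which its call begins: read the wrist's pose just before it. There is no depth.
- robot.close_job(): hands the job in; it is judged then, once.
Trained networks look in a picture, given as the dict that the camera call returned (one of the last four; its "shot" number tells which), for a name from the list of things; names that differ only in an ending like _2 or _b are one class to them, and where a whole thing is asked for, a point or a joint stands for the part that bears it (a point fixed in the world has none). Each returns a list of dicts, best first, with "confidence" (0 to 1); they miss things now and then, are a little off and sometimes report something else, mostly with a low value. They report only what shows in the picture. A call takes as long as a camera call. They do not tell look-alikes from the thing itself.
- outline_of(label, picture): "region" (384x512 bool, what is visible of it) and "rect" ([centre column, centre row, width, height] in pixels, round what is visible of it).
The state is a dict: "time": time; "joint_pos": joint angles; "joint_velocities": joint speeds; "joint_torque": joint torques, N m; "eef_pos": TCP position; "orientation": TCP orientation; "ft_force": force on the tool from outside, world axes, zero at the start; "ft_torque": the same for the moment, N m; "width": opening from 0.0 (shut) to 1.0 (fully open); "grip_force": force on a finger pad.
Only numpy, scipy, OpenCV 4.12 (cv2) and the standard library are available. Lean on these libraries where they do the work, as an engineer would, in place of code of your own. Each camera call takes 0.05 s, during which the arm holds its last target. There are 200 camera calls.

### The job

The fitters are still at work in this kitchen, so cover the four washed steel pots against dust: put on each pot the lid of its own size, seated level with its flange flat on the rim all round. Set each lid down on its pot rather than dropping it, leave the pots standing where they are, and do not disturb the gas valve and the spanner that lie among them.

Things in the scene. Friction and masses are not known exactly. Their poses are not given: they have to be found in the camera images.
- lid_70_knob (a point): Lid of the smallest pot: round metal disc, black knob, loose on the table, about 70 g. Flange 74 mm across, 3.5 thick; plug below it 12 deep, tapering from 58 to 44 mm. Knob: upright cylinder 24 mm across, top 31.5 above the flange. Point: on the lid's axis (z up), 8 mm below the knob's top, 23.5 above the flange, 39 above the underside; 27 above the rim when home.
- pot_70_mouth (a point): The smallest pot: an open, empty round steel pot 70 mm across outside, 50 mm high, walls 3 mm (mouth 64 mm across), no handles, loose, standing on the table. This point is the centre of its mouth at rim height; z is up. Weighs about 160 g.
- lid_90_knob (a point): Lid of the second smallest pot: round metal disc, black knob, loose on the table, about 100 g. Flange 94 mm across, 3.5 thick; plug below it 12 deep, tapering from 78 to 64 mm. Knob: upright cylinder 24 mm across, top 31.5 above the flange. Point: on the lid's axis (z up), 8 mm below the knob's top, 23.5 above the flange, 39 above the underside; 27 above the rim when home.
- pot_90_mouth (a point): The second smallest pot: an open, empty round steel pot 90 mm across outside, 55 mm high, walls 3 mm (mouth 84 mm across), no handles, loose, standing on the table. This point is the centre of its mouth at rim height; z is up. Weighs about 240 g.
- lid_110_knob (a point): Lid of the second largest pot: round metal disc, black knob, loose on the table, about 140 g. Flange 114 mm across, 3.5 thick; plug below it 12 deep, tapering from 98 to 84 mm. Knob: upright cylinder 24 mm across, top 31.5 above the flange. Point: on the lid's axis (z up), 8 mm below the knob's top, 23.5 above the flange, 39 above the underside; 27 above the rim when home.
- pot_110_mouth (a point): The second largest pot: an open, empty round steel pot 110 mm across outside, 60 mm high, walls 3 mm (mouth 104 mm across), no handles, loose, standing on the table. This point is the centre of its mouth at rim height; z is up. Weighs about 330 g.
- lid_130_knob (a point): Lid of the largest pot: round metal disc, black knob, loose on the table, about 180 g. Flange 134 mm across, 3.5 thick; plug below it 12 deep, tapering from 118 to 104 mm. Knob: upright cylinder 24 mm across, top 31.5 above the flange. Point: on the lid's axis (z up), 8 mm below the knob's top, 23.5 above the flange, 39 above the underside; 27 above the rim when home.
- pot_130_mouth (a point): The largest pot: an open, empty round steel pot 130 mm across outside, 65 mm high, walls 3 mm (mouth 124 mm across), no handles, loose, standing on the table. This point is the centre of its mouth at rim height; z is up. Weighs about 430 g.
- gas_valve: Bystander: a brass gas valve with a yellow lever, about 115 mm long over the lever and 48 mm high, lying on the table. Origin at its underside below the stem; x runs along its pipe and lever. Not to be disturbed.
- spanner: Bystander: a steel open-ended spanner 150 mm long and about 15 mm high, lying flat on the table. Origin at its underside, near its middle; x runs along it. Not to be disturbed.
Not all that is in view belongs to the job. Leave any purple or yellow look-alike of the part that bears lid_70_knob alone.

How it is judged:
At the end, for the whole second after the job is handed in: Each of the four lids lies on the pot of its own size: centre within 8 mm of the pot's centre, its flange down on the rim (height within 4 mm of fully home), level within 0.06 rad, released and at rest; every pot stands upright (0.05 rad) within 30 mm of where it started (horizontal distance between lid_70_knob and pot_70_mouth below 0.008 m and z of lid_70_knob in the frame of pot_70_mouth between 0.023 and 0.031 m and angle between each of lid_70_knob, lid_90_knob, lid_110_knob, lid_130_knob's own z axis and vertical below 0.06 rad and angle between each of pot_70_mouth, pot_90_mouth, pot_110_mouth, pot_130_mouth's own z axis and vertical below 0.05 rad and linear speed of each of lid_70, lid_90, lid_110, lid_130 below 0.02 m/s and distance of each of pot_70_mouth, pot_90_mouth, pot_110_mouth, pot_130_mouth from where it was at the start of the episode below 0.03 m and horizontal distance between lid_90_knob and pot_90_mouth below 0.008 m and z of lid_90_knob in the frame of pot_90_mouth between 0.023 and 0.031 m and horizontal distance between lid_110_knob and pot_110_mouth below 0.008 m and z of lid_110_knob in the frame of pot_110_mouth between 0.023 and 0.031 m and horizontal distance between lid_130_knob and pot_130_mouth below 0.008 m and z of lid_130_knob in the frame of pot_130_mouth between 0.023 and 0.031 m); the robot touches nothing.
It fails at once if a pot is shoved more than 50 mm from its place or tipped over 0.4 rad ((distance of pot_70_mouth from where it was at the start of the episode above 0.05 m or angle between pot_70_mouth's own z axis and vertical above 0.4 rad) or (distance of pot_90_mouth from where it was at the start of the episode above 0.05 m or angle between pot_90_mouth's own z axis and vertical above 0.4 rad) or (distance of pot_110_mouth from where it was at the start of the episode above 0.05 m or angle between pot_110_mouth's own z axis and vertical above 0.4 rad) or (distance of pot_130_mouth from where it was at the start of the episode above 0.05 m or angle between pot_130_mouth's own z axis and vertical above 0.4 rad)).
It fails at once if a lid is dropped or thrown: faster than 0.6 m/s while not held ((contact force between the fingers and lid_70 below 0.05 N and linear speed of lid_70 above 0.6 m/s) or (contact force between the fingers and lid_90 below 0.05 N and linear speed of lid_90 above 0.6 m/s) or (contact force between the fingers and lid_110 below 0.05 N and linear speed of lid_110 above 0.6 m/s) or (contact force between the fingers and lid_130 below 0.05 N and linear speed of lid_130 above 0.6 m/s)).
It fails at once if the gas valve or the spanner is moved more than 20 mm (distance of any of gas_valve, spanner from where it was at the start of the episode above 0.02 m).
It also fails if it takes over 102 s, if anything falls off the work surface, if the arm or the gripper's body presses on something with over 40 N, if the wrist force passes 120 N, or if a joint passes its speed limit or range.

## Working session

There is one attempt and no reset: what is moved stays moved. The work goes in short steps, Python scripts to look and compute and a shell command to move; the robot and the scene stay as the last step left them, time stands still between calls to the robot, and variables do not carry over. Pictures are saved under pics/ and viewed, at most 14 in all, crops included, and the job is handed in when it is done.

```bash
mkdir -p pics
python3 - <<'E'
from cell import readout, viewer, robot, outline_of
import cv2,numpy as np
s=readout.state();print(s['eef_pos'],s['orientation'],robot.tcp_to_grasp)
for n in ['scene','side']:
    p=viewer.capture(n);cv2.imwrite(f'pics/{n}0.png',p['color']);print(n,p['vfov'],p['cx'],p['cy'],p['dist'],np.round(p['camera_from_world'],3).tolist())
    for l in ['lid_70_knob','lid_90_knob','lid_110_knob','lid_130_knob','pot_70_mouth','pot_90_mouth','pot_110_mouth','pot_130_mouth','gas_valve','spanner']:
        print(l,[(round(d['confidence'],2),np.round(d['rect']).astype(int).tolist()) for d in outline_of(l,p)])
p=viewer.capture('wrist');cv2.imwrite('pics/wrist0.png',p['color']);print(p['vfov'],p['dist'],np.round(p['tool_from_camera'],3).tolist())
E
```

```text
[5.24754859e-01 4.61449991e-05 2.38156341e-01] [[-4.58263827e-06  9.99999186e-01 -1.27608494e-03]
 [ 9.99999962e-01  4.93496948e-06  2.76100247e-04]
 [ 2.76106320e-04 -1.27608363e-03 -9.99999148e-01]] -0.0187
scene 43.29525138880555 261.7698331001543 194.08386060315192 [0.01340962 0.         0.         0.         0.        ] [[0.763, 0.646, 0.003, -0.466], [0.49, -0.575, -0.655, -0.231], [-0.422, 0.502, -0.755, 1.807], [0.0, 0.0, 0.0, 1.0]]
lid_70_knob [(0.95, [242, 254, 30, 25]), (0.74, [246, 291, 26, 27]), (0.71, [275, 235, 24, 21]), (0.68, [318, 233, 27, 24]), (0.66, [267, 123, 29, 32]), (0.61, [301, 255, 27, 18]), (0.31, [328, 162, 28, 18])]
lid_90_knob [(0.93, [298, 190, 32, 20])]
lid_110_knob [(0.8, [209, 210, 34, 30])]
lid_130_knob [(0.71, [138, 286, 42, 40])]
pot_70_mouth [(0.66, [256, 169, 20, 25]), (0.33, [137, 284, 45, 42]), (0.33, [314, 128, 38, 36])]
pot_90_mouth [(0.83, [137, 230, 36, 32])]
pot_110_mouth [(0.93, [265, 125, 31, 31]), (0.28, [138, 230, 34, 31])]
pot_130_mouth [(0.9, [313, 127, 37, 37])]
gas_valve [(0.8, [329, 161, 29, 15])]
spanner [(0.67, [137, 229, 38, 
[... 361 characters left out ...]
0, 21]), (0.66, [301, 196, 34, 24]), (0.64, [299, 161, 26, 19]), (0.4, [292, 329, 48, 54])]
lid_90_knob [(0.87, [239, 171, 32, 20])]
lid_110_knob [(0.63, [256, 257, 46, 44])]
lid_130_knob [(0.68, [123, 183, 44, 42]), (0.66, [379, 334, 68, 59]), (0.41, [200, 200, 26, 32])]
pot_70_mouth []
pot_90_mouth [(0.7, [294, 330, 46, 50])]
pot_110_mouth [(0.58, [124, 185, 47, 43]), (0.38, [294, 331, 49, 51])]
pot_130_mouth [(0.97, [144, 144, 51, 48])]
gas_valve [(0.69, [201, 139, 9, 36])]
spanner [(0.57, [366, 267, 64, 18])]
59.49827940539775 [-0.0818175  0.         0.         0.         0.       ] [[-0.0, -0.959, -0.283, 0.073], [1.0, 0.0, -0.0, 0.0], [0.0, -0.283, 0.959, -0.145], [0.0, 0.0, 0.0, 1.0]]
```

Run:
```python
import cv2
a=cv2.imread('pics/scene0.png');b=cv2.imread('pics/side0.png')
cv2.imwrite('pics/s1.png',cv2.resize(a[80:340,90:390],(692,600),interpolation=cv2.INTER_CUBIC))
cv2.imwrite('pics/s2.png',cv2.resize(b[100:384,80:440],(760,600),interpolation=cv2.INTER_CUBIC))
```

```text
(no output)
```

View pics/s1.png

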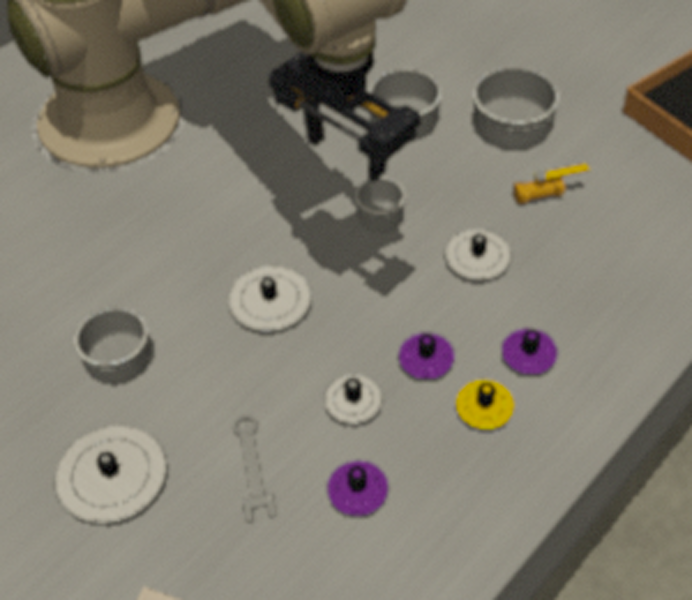

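View pics/s2.png

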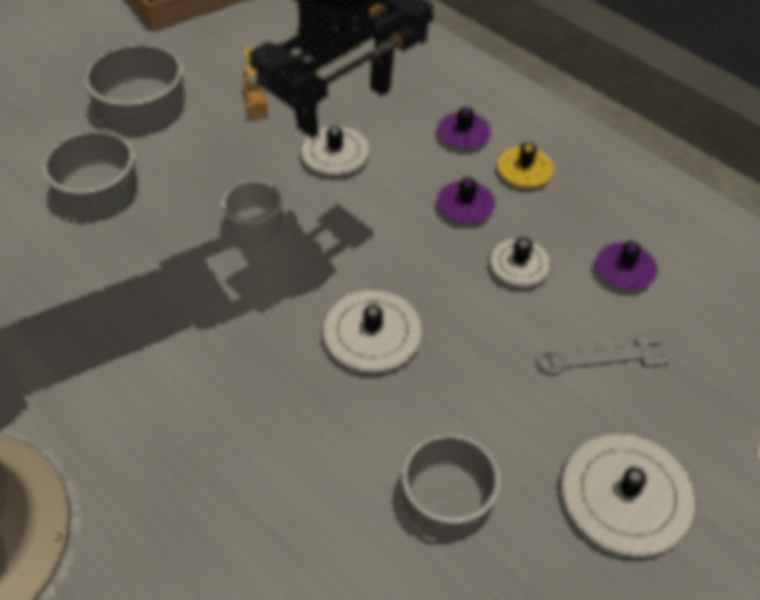

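White lid_70 candidate is at scene px (243,253). The purple look-alikes (275,235), (319,233) and (245,291) and the yellow one (300,255) are ruled out by colour. The white lids 130/110/90 are at (138,286), (207,209), (297,190), and pots 130/110/70/90 at (313,127), (265,125), (256,169), (137,230). Next I'll fit positions from both views.

```bash
cat > h.py <<'E'
from cell import readout, viewer, robot, outline_of
import cv2,numpy as np
from scipy.optimize import minimize
def K(p):
    f=p['color'].shape[0]/2/np.tan(np.radians(p['vfov'])/2); return np.array([[f,0,p['cx']],[0,f,p['cy']],[0,0,1]])
def cfw(p,s=None):
    if 'camera_from_world' in p: return np.array(p['camera_from_world'])
    T=np.eye(4);T[:3,:3]=s['orientation'];T[:3,3]=s['eef_pos']
    return np.linalg.inv(T@np.array(p['tool_from_camera']))
def proj(P,p,M): return cv2.projectPoints(np.asarray(P,float),cv2.Rodrigues(M[:3,:3])[0],M[:3,3],K(p),np.array(p['dist']))[0][:,0]
t=np.linspace(0,2*np.pi,60,endpoint=False);C=np.c_[np.cos(t),np.sin(t)]
def prof(n):
    d=int(n.split('_')[1])/2000
    if n[0]=='p': return [(d,0),(d,{35:.05,45:.055,55:.06,65:.065}[int(d*1000)])]
    return [(d+.002,.012),(d+.002,.0155),(.012,.047),(d-.013,0)]
def pts(n,x,y): return np.vstack([np.c_[C*r+[x,y],np.full(60,z)] for r,z in prof(n)])
def fit(n,views):  # views: (p,M,mask)
    def cost(q):
        c=0
        for p,M,m in views:
            h=cv2.convexHull(proj(pts(n,*q),p,M).astype(np.float32))
            mo=cv2.moments(h); cc=np.array([mo['m10'],mo['m01']])/mo['m00']
            im=np.zeros((384*4,512*4),np.uint8);cv2.fillPoly(im,[np.round((h+.5)*4*16-8).astype(int)],1,shift=4)
            b=cv2.resize(m.astype(np.uint8),None,fx=4,fy=4,interpolation=cv2.INTER_NEAREST)
            c+=1-(im&b).sum()/(im|b).sum()
        return c/len(views)
    p,M,m=views[0]; v,u=np.nonzero(m); uv=cv2.undistortPoints(np.array([[[u.mean(),v.mean()]]]),K(p),np.array(p['dist']))[0,0]
    R=M[:3,:3];o=-R.T@M[:3,3];d=R.T@[*uv,1];q=(o+d*(.02-o[2])/d[2])[:2]
    r=minimize(cost,q,method='Nelder-Mead',options=dict(initial_simplex=q+np.array([[0,0],[.01,0],[0,.01]]),xatol=1e-4,fatol=1e-4))
    return r.x,r.fun
L=['lid_70_knob','lid_90_knob','lid_110_knob','lid_130_knob','pot_70_mouth','pot_90_mouth','pot_110_mouth','pot_130_mouth','gas_valve','spanner']
def dets(p):
    return [d for l in L for d in outline_of(l,p)]
def near(ds,c):
    d=min(ds,key=lambda d:np.hypot(d['rect'][0]-c[0],d['rect'][1]-c[1])); return d['region'] if np.hypot(d['rect'][0]-c[0],d['rect'][1]-c[1])<8 else None
E
python3 - <<'E'
from h import *
S={'lid_130':(138,286),'lid_110':(208,210),'lid_90':(298,190),'lid_70':(242,254),'pot_130':(313,127),'pot_110':(265,124),'pot_70':(256,169),'pot_90':(137,230)}
T={'lid_130':(378,334),'lid_110':(256,257),'lid_90':(239,171),'lid_70':(326,222),'pot_130':(144,144),'pot_110':(123,184),'pot_70':(200,200),'pot_90':(294,330)}
a=viewer.capture('scene');b=viewer.capture('side');A=dets(a);B=dets(b)
for n in S:
    vs=[(p,cfw(p),near(D,c)) for p,D,c in((a,A,S[n]),(b,B,T[n]))]
    vs=[v for v in vs if v[2] is not None]
    print(n,*[(np.round(q,4).tolist(),round(c,2)) for q,c in [fit(n,[v]) for v in vs]+[fit(n,vs)]])
for c,D,p in (((200,284),A,a),((329,161),A,a),((366,267),B,b),((201,139),B,b)):
    m=near(D,c)
    if m is not None:
        v,u=np.nonzero(m);uv=cv2.undistortPoints(np.array([[[u.mean(),v.mean()],]]),K(p),np.array(p['dist']))[0,0];M=cfw(p);R=M[:3,:3];o=-R.T@M[:3,3];d=R.T@[*uv,1];print(c,(o+d*(.01-o[2])/d[2])[:2])
E
```

```text
lid_130 ([0.5126, -0.4259], np.float64(0.03)) ([0.5157, -0.4289], np.float64(0.03)) ([0.5142, -0.4275], np.float64(0.04))
lid_110 ([0.4659, -0.1028], np.float64(0.04)) ([0.4705, -0.105], np.float64(0.04)) ([0.4682, -0.1043], np.float64(0.07))
lid_90 ([0.6365, 0.1475], np.float64(0.04)) ([0.6418, 0.1473], np.float64(0.06)) ([0.6386, 0.1473], np.float64(0.08))
lid_70 ([0.664, -0.153], np.float64(0.13)) ([0.664, -0.153], np.float64(0.13))
pot_130 ([0.501, 0.4183], np.float64(0.06)) ([0.5075, 0.4145], np.float64(0.06)) ([0.5048, 0.416], np.float64(0.08))
pot_110 ([0.3587, 0.3198], np.float64(0.4)) ([0.368, 0.3129], np.float64(0.07)) ([0.3664, 0.3144], np.float64(0.25))
pot_70 ([0.4732, 0.1249], np.float64(0.1)) ([0.4823, 0.1247], np.float64(0.07)) ([0.4779, 0.1215], np.float64(0.13))
pot_90 ([0.3745, -0.3014], np.float64(0.08)) ([0.3844, -0.3038], np.float64(0.05)) ([0.3817, -0.3047], np.float64(0.11))
(200, 284) [ 0.63399411 -0.30553259]
(329, 161) [0.62440276 0.32839012]
(366, 267) [ 0.63865364 -0.31415585]
(201, 139) [0.63448589 0.31351641]
```

```bash
cat >> h.py <<'E'
W={'lid_130':(.5142,-.4275),'lid_110':(.468,-.104),'lid_90':(.639,.1473),'lid_70':(.664,-.153),'pot_130':(.505,.416),'pot_110':(.368,.313),'pot_70':(.478,.1235),'pot_90':(.381,-.304)}
def look(names=None,save=None):
    s=readout.state();p=viewer.capture('wrist');M=cfw(p,s)
    if save: cv2.imwrite('pics/'+save,p['color'])
    print(round(s['time'],2),np.round(s['eef_pos'],4),'w',round(s['width'],3))
    vis={}
    for n in names or W:
        c=proj([[*W[n],.015 if n[0]=='l' else .03]],p,M)[0]
        if -30<c[0]<540 and -30<c[1]<410: vis[n]=c
    D=[d for n in vis for d in outline_of(n+('_knob' if n[0]=='l' else '_mouth'),p)]
    for n,c in vis.items():
        g=[d for d in D if np.hypot(d['rect'][0]-c[0],d['rect'][1]-c[1])<25]
        if not g: print(n,c.round(),'none'); continue
        d=max(g,key=lambda d:d['region'].sum()); r=d['rect']
        edge=r[0]-r[2]/2<3 or r[1]-r[3]/2<3 or r[0]+r[2]/2>509 or r[1]+r[3]/2>381
        q,e=fit(n,[(p,M,d['region'])])
        print(n,c.round(),'EDGE' if edge else '',np.round(q,4),round(e,2),'move dx,dy cm',np.round([(q[1]-s['eef_pos'][1])*100,(q[0]-s['eef_pos'][0])*100],2))
E
python3 -c "
from h import *
look(save='w1.png')"
```

```text
2.25 [ 0.525  -0.      0.2387] w 0.998
lid_110 [208. 250.]  [ 0.4677 -0.1052] 0.02 move dx,dy cm [-10.52  -5.73]
lid_90 [366.  24.] EDGE [0.6377 0.1455] 0.02 move dx,dy cm [14.56 11.27]
lid_70 [365. 285.] none
pot_70 [207.  45.]  [0.4756 0.1196] 0.05 move dx,dy cm [11.97 -4.94]
pot_90 [150. 386.]  [ 0.3782 -0.3109] 0.28 move dx,dy cm [-31.09 -14.68]
```

View pics/w1.png

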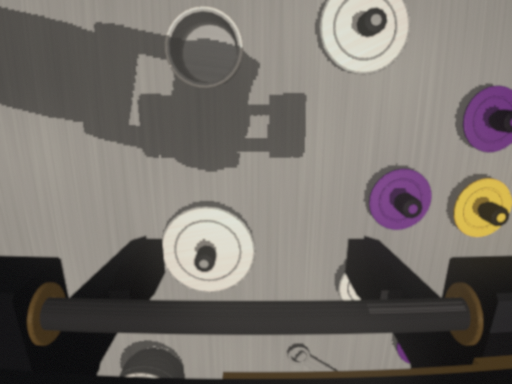

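The wrist picture shows lid_110 at (208,250), pot_70 at (205,47), lid_90 at (365,30) and the purple and yellow look-alikes on the right. I'll pick lid_110 first.

```bash
python3 -m crank '[[0.7,-2.6,-1.4,2,0,0,0],[0.7,-2.6,-1.4,2,0,0,0],[0.7,-2.6,-1.4,2,0,0,0],[0.7,-2.7,-1.5,2,0,0,0],[0.7,0,0,3,0,0,0],[0.7,0,0,2,0,0,0],[0.7,0,0,0,0,0,0]]' 30; python3 -c "
from h import *
look(['lid_110','lid_70'],save='w2.png')"
```

```text
time: 3.25
eef_pos: [0.4668, -0.1047, 0.1068]
orientation: [[0.001, 1.0, -0.004], [1.0, -0.0, 0.002], [0.002, -0.004, -1.0]]
ft_force: [-0.3, -0.4, -0.5]
width: 0.7
grip_force: 0.0
3.25 [ 0.4668 -0.1047  0.1068] w 0.7
lid_110 [257. 199.]  [ 0.4676 -0.1053] 0.01 move dx,dy cm [-0.06  0.08]
lid_70 [497. 256.] EDGE [ 0.6796 -0.1344] 0.43 move dx,dy cm [-2.98 21.28]
```

View pics/w2.png

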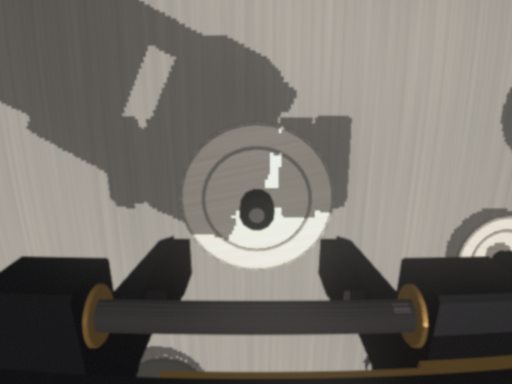

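The lid is centred between the fingers at (257,200). Next: descend, grip and lift.

```bash
python3 -m crank '[[0.7,0,0.1,4,0,0,0],[0.7,0,0,3,0,0,0],[0.7,0,0,1.5,0,0,0],[0.7,0,0,0,0,0,0],[0,0,0,0,0,0,0],[0,0,0,0,0,0,0],[0,0,0,0,0,0,0],[0,0,0,0,0,0,0],[0,0,0,0,0,0,0]]' 40; python3 -m crank '[[0,0,0,0,0,0,0],[0,0,0,-2,0,0,0],[0,0,0,-3,0,0,0],[0,0,0,-4,0,0,0],[0,0,0,-4,0,0,0],[0,3,-1,-3,0,0,0],[0,4,-2,0,0,0,0],[0,4,-2,0,0,0,0],[0,4,-2,0,0,0,0],[0,4,-2,0,0,0,0]]'; python3 -m crank '[[0,4,-1,0,0,0,0],[0,4,0,0,0,0,0],[0,2,0,0,0,0,0],[0,0,0,0,0,0,0]]'; python3 -c "
from h import *
look(['pot_110','pot_130','pot_70'],save='w3.png')"
```

```text
time: 4.3
eef_pos: [0.469, -0.1051, 0.0241]
orientation: [[-0.0, 1.0, 0.0], [1.0, 0.0, -0.0], [-0.0, 0.0, -1.0]]
ft_force: [-1.6, 0.2, 1.5]
width: 0.268
grip_force: 1.8
time: 5.3
eef_pos: [0.3778, 0.0863, 0.1836]
orientation: [[0.001, 1.0, 0.0], [1.0, -0.001, 0.0], [0.0, 0.0, -1.0]]
ft_force: [1.7, 0.2, -1.3]
width: 0.258
grip_force: 40.0
time: 5.7
eef_pos: [0.3685, 0.1868, 0.1835]
orientation: [[-0.003, 1.0, -0.0], [1.0, 0.003, 0.0], [0.0, -0.0, -1.0]]
ft_force: [-1.3, 0.1, -0.8]
width: 0.26
grip_force: 40.0
5.7 [0.3685 0.1868 0.1835] w 0.26
pot_110 [255.  31.] EDGE [0.3646 0.307 ] 0.02 move dx,dy cm [12.02 -0.38]
pot_70 [367. 243.]  [0.4815 0.1174] 0.71 move dx,dy cm [-6.94 11.3 ]
```

View pics/w3.png

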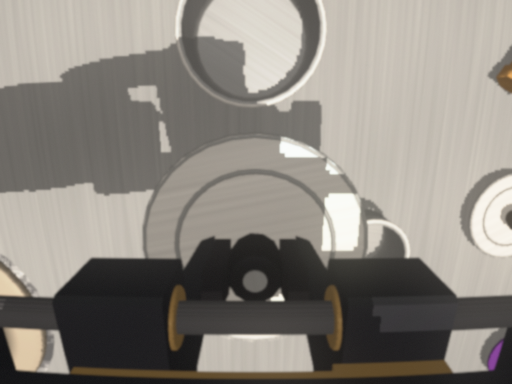

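The lid is held level, and pot_110's mouth shows at about (252,25), partly cut off. I'll back up slightly to get it in full.

```bash
python3 -m crank '[[0,-2.5,0,-2,0,0,0],[0,0,0,-2,0,0,0],[0,0,0,0,0,0,0],[0,0,0,0,0,0,0]]'; python3 -c "
from h import *
look(['pot_110'])"
```

```text
time: 6.25
eef_pos: [0.3689, 0.1594, 0.2232]
orientation: [[0.001, 1.0, -0.0], [1.0, -0.001, -0.0], [-0.0, -0.0, -1.0]]
ft_force: [-0.0, -0.0, -1.6]
width: 0.263
grip_force: 40.0
6.25 [0.3689 0.1594 0.2232] w 0.263
pot_110 [254.   8.] none
```

```bash
python3 -m crank '[[0,4,0,0,0,0,0],[0,3,-0.3,0,0,0,0],[0,0,0,0,0,0,0],[0,0,0,0,0,0,0]]'; python3 -c "
from h import *
look(['pot_110','pot_130'],save='w4.png')"
```

```text
time: 6.75
eef_pos: [0.3655, 0.2301, 0.2228]
orientation: [[-0.002, 1.0, -0.002], [1.0, 0.002, -0.001], [-0.001, -0.002, -1.0]]
ft_force: [0.2, -0.4, -1.5]
width: 0.262
grip_force: 40.0
6.75 [0.3655 0.2301 0.2228] w 0.262
pot_110 [258.  87.]  [0.3643 0.3106] 0.1 move dx,dy cm [ 8.06 -0.12]
pot_130 [407. -25.] none
```

View pics/w4.png

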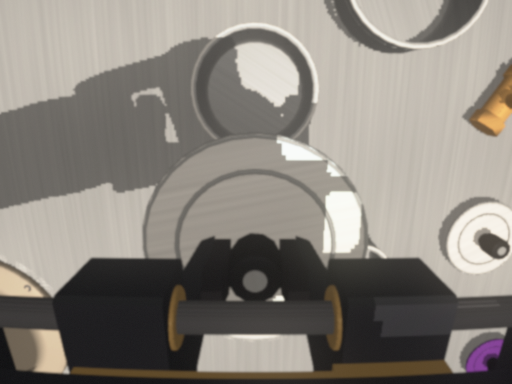

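```bash
python3 -m crank '[[0,4,-0.1,0,0,0,0],[0,3.8,0,4,0,0,0],[0,0,0,4,0,0,0],[0,0,0,3,0,0,0],[0,0,0,2,0,0,0],[0,0,0,0.6,0,0,0],[0,0,0,0.4,0,0,0],[0,0,0,0.3,0,0,0],[0,0,0,0.2,0,0,0],[0,0,0,0,0,0,0]]'; python3 -m crank '[[0,0,0,0.2,0,0,0],[0,0,0,0,0,0,0]]'
```

```text
time: 7.9
eef_pos: [0.3652, 0.3044, 0.0829]
orientation: [[0.0, 1.0, 0.001], [1.0, -0.0, 0.0], [0.0, 0.001, -1.0]]
ft_force: [-0.3, -1.1, -1.8]
width: 0.258
grip_force: 40.0
time: 8.1
eef_pos: [0.365, 0.3044, 0.0805]
orientation: [[-0.0, 1.0, 0.0], [1.0, 0.0, 0.0], [0.0, 0.0, -1.0]]
ft_force: [-0.3, -0.5, -1.6]
width: 0.259
grip_force: 40.0
```

```bash
python3 -m crank '[[0,0.3,0,0.2,0,0,0],[0,0,0,0.2,0,0,0],[0,0,0,0.2,0,0,0],[0,0,0,0.1,0,0,0],[0,0,0,0,0,0,0]]'; python3 -m crank '[[0,0,0,0.1,0,0,0],[0,0,0,0,0,0,0]]'
```

```text
time: 8.6
eef_pos: [0.3649, 0.3074, 0.0733]
orientation: [[0.0, 1.0, -0.0], [1.0, -0.0, -0.0], [-0.0, -0.0, -1.0]]
ft_force: [0.3, -0.5, -0.8]
width: 0.26
grip_force: 40.0
time: 8.8
eef_pos: [0.365, 0.3074, 0.0724]
orientation: [[0.0, 1.0, -0.0], [1.0, -0.0, -0.0], [-0.0, -0.0, -1.0]]
ft_force: [1.0, 0.0, -1.8]
width: 0.261
grip_force: 40.0
```

```bash
python3 -m crank '[[0,0,0,0.1,0,0,0],[0,0,0,0,0,0,0],[0.3,0,0,0,0,0,0],[0.5,0,0,0,0,0,0],[0.6,0,0,0,0,0,0],[0.6,0,0,-2,0,0,0],[0.6,0,0,-4,0,0,0],[0.6,0,0,-4,0,0,0],[0.6,0,3,-4,0,0,0],[0.6,0,4,-2,0,0,0]]'; python3 -m crank '[[0.6,0,3,-1.5,0,0,0],[0.6,0,0,0,0,0,0],[0.6,0,0,0,0,0,0]]'; python3 -c "
from h import *
W['on_110']=W['pot_110']
look(['pot_110','pot_130','pot_70','lid_90'],save='w5.png')"
```

```text
time: 9.8
eef_pos: [0.4357, 0.308, 0.2356]
orientation: [[-0.002, 1.0, 0.005], [1.0, 0.002, 0.002], [0.002, 0.005, -1.0]]
ft_force: [-0.1, 1.0, -0.5]
width: 0.6
grip_force: 0.0
time: 10.1
eef_pos: [0.4647, 0.3073, 0.2457]
orientation: [[0.0, 1.0, -0.001], [1.0, -0.0, -0.0], [-0.0, -0.001, -1.0]]
ft_force: [-0.4, -0.7, -0.6]
width: 0.601
grip_force: 0.0
10.1 [0.4647 0.3073 0.2457] w 0.601
pot_110 [167. 161.]  [0.3752 0.3142] 0.95 move dx,dy cm [ 0.69 -8.95]
pot_130 [295.  61.] EDGE [0.5035 0.4115] 0.03 move dx,dy cm [10.42  3.88]
pot_70 [266. 310.]  [0.4767 0.115 ] 0.61 move dx,dy cm [-19.23   1.2 ]
lid_90 [390. 286.]  [0.6356 0.1468] 0.87 move dx,dy cm [-16.04  17.09]
```

View pics/w5.png

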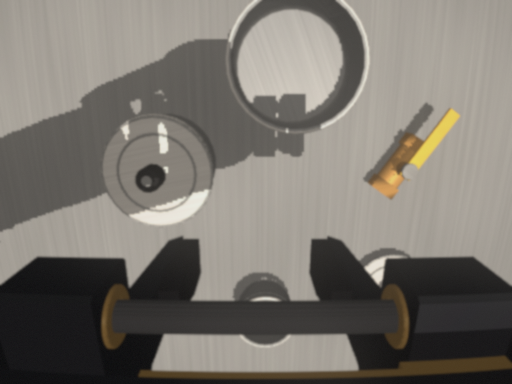

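lid_110 looks seated on its pot (160,170), and pot_130's rim is at (297,62). Next is lid_90.

```bash
python3 -m crank '[[0.7,-2.5,2.5,0,0,0,0],[0.7,-2.5,2.5,0,0,0,0],[0.7,-2.5,2.5,0,0,0,0],[0.7,-2.5,2.5,1,0,0,0],[0.7,-2.5,2.5,2,0,0,0],[0.7,-2.5,2.5,2,0,0,0],[0.7,-1.2,2.3,3,0,0,0],[0.7,0,0,4,0,0,0],[0.7,0,0,0,0,0,0],[0.7,0,0,0,0,0,0]]'; python3 -c "
from h import *
look(['lid_90'])"
```

```text
time: 11.35
eef_pos: [0.6378, 0.1459, 0.1274]
orientation: [[-0.001, 1.0, -0.0], [1.0, 0.001, 0.0], [0.0, -0.0, -1.0]]
ft_force: [0.2, -0.8, 1.2]
width: 0.694
grip_force: 0.0
11.35 [0.6378 0.1459 0.1274] w 0.694
lid_90 [256. 190.]  [0.638  0.1462] 0.02 move dx,dy cm [0.03 0.02]
```

```bash
python3 -m crank '[[0.7,0,0,4,0,0,0],[0.7,0,0,3.5,0,0,0],[0.7,0,0,2,0,0,0],[0.7,0,0,0.9,0,0,0],[0.7,0,0,0,0,0,0],[0,0,0,0,0,0,0],[0,0,0,0,0,0,0],[0,0,0,0,0,0,0],[0,0,0,0,0,0,0],[0,0,0,0,0,0,0]]' 40; python3 -m crank '[[0,0,0,0,0,0,0],[0,0,0,-2,0,0,0],[0,0,0,-3,0,0,0],[0,0,0,-4,0,0,0],[0,0,0,-4,0,0,0],[0,-2,-1,-3,0,0,0],[0,-3,-2,-3,0,0,0],[0,-4,-2,0,0,0,0],[0,-4,-2,0,0,0,0],[0,-4,-2,0,0,0,0]]';python3 -m crank '[[0,-4,-2,0,0,0,0],[0,-4,-2,0,0,0,0],[0,-4,-2,0,0,0,0],[0,-4,-2,0,0,0,0],[0,-4,-2,0,0,0,0],[0,-4,-2,0,0,0,0],[0,-4,-2,0,0,0,0],[0,-4,-1.5,0,0,0,0],[0,-4,-1,0,0,0,0],[0,-3,0,0,0,0,0]]'
```

```text
time: 12.45
eef_pos: [0.6381, 0.1454, 0.0228]
orientation: [[-0.0, 1.0, 0.0], [1.0, 0.0, 0.0], [0.0, 0.0, -1.0]]
ft_force: [1.5, -0.2, 1.0]
width: 0.266
grip_force: 1.8
time: 13.45
eef_pos: [0.5468, -0.0258, 0.2125]
orientation: [[-0.0, 1.0, -0.0], [1.0, 0.0, -0.0], [-0.0, -0.0, -1.0]]
ft_force: [0.2, -0.8, -1.5]
width: 0.261
grip_force: 40.0
time: 14.45
eef_pos: [0.3815, -0.4168, 0.2124]
orientation: [[0.002, 1.0, -0.0], [1.0, -0.002, 0.0], [0.0, -0.0, -1.0]]
ft_force: [0.3, 0.1, -1.0]
width: 0.262
grip_force: 40.0
```

```bash
python3 -m crank '[[0,0,0,0,0,0,0],[0,0,0,0,0,0,0]]'|head -2; python3 -c "
from h import *
look(['pot_90','lid_130'])"
```

```text
time: 14.65
eef_pos: [0.3828, -0.4144, 0.212]
14.65 [ 0.3828 -0.4144  0.212 ] w 0.259
pot_90 [253.  56.] EDGE [ 0.3805 -0.3061] 0.06 move dx,dy cm [10.83 -0.23]
lid_130 [379. 182.]  [ 0.5138 -0.4274] 0.09 move dx,dy cm [-1.3  13.11]
```

```bash
python3 -m crank '[[0,3.5,-0.2,0,0,0,0],[0,3.5,0,0,0,0,0],[0,3.5,0,0,0,0,0],[0,0.2,0,4,0,0,0],[0,0,0,4,0,0,0],[0,0,0,3,0,0,0],[0,0,0,1.5,0,0,0],[0,0,0,0.3,0,0,0],[0,0,0,0,0,0,0],[0,0,0,0,0,0,0]]'
```

```text
time: 15.8
eef_pos: [0.3815, -0.3078, 0.0856]
orientation: [[-0.0, 1.0, 0.001], [1.0, 0.0, -0.002], [-0.002, 0.001, -1.0]]
ft_force: [-0.3, 0.7, -0.1]
width: 0.26
grip_force: 40.0
```

```bash
python3 -m crank '[[0,0.15,-0.1,0.8,0,0,0],[0,0,0,0.3,0,0,0],[0,0,0,0.3,0,0,0],[0,0,0,0.2,0,0,0],[0,0,0,0.2,0,0,0],[0,0,0,0,0,0,0],[0,0,0,0,0,0,0]]'
```

```text
time: 16.5
eef_pos: [0.38, -0.3062, 0.0665]
orientation: [[0.0, 1.0, 0.0], [1.0, -0.0, -0.0], [-0.0, 0.0, -1.0]]
ft_force: [-0.1, 0.9, -1.7]
width: 0.259
grip_force: 40.0
```

```bash
python3 -m crank '[[0,0,0,0.1,0,0,0],[0,0,0,0,0,0,0],[0.3,0,0,0,0,0,0],[0.5,0,0,0,0,0,0],[0.6,0,0,0,0,0,0],[0.6,0,0,-2,0,0,0],[0.6,0,0,-3,0,0,0],[0.7,0,0,-4,0,0,0],[0.7,-2,2.4,-2,0,0,0],[0.7,-2.5,3,0,0,0,0]]'; python3 -m crank '[[0.7,-3,3,0,0,0,0],[0.7,-2.5,3,0,0,0,0],[0.7,-2.1,2,0,0,0,0],[0.7,0,0,3,0,0,0],[0.7,0,0,0,0,0,0],[0.7,0,0,0,0,0,0]]'; python3 -c "
from h import *
look(['lid_130','pot_90'],save='w6.png')"
```

```text
time: 17.5
eef_pos: [0.4353, -0.3522, 0.1793]
orientation: [[0.0, 1.0, 0.004], [1.0, -0.0, -0.005], [-0.005, 0.004, -1.0]]
ft_force: [0.3, 0.3, -0.4]
width: 0.697
grip_force: 0.0
time: 18.1
eef_pos: [0.5137, -0.4267, 0.1455]
orientation: [[-0.0, 1.0, -0.001], [1.0, 0.0, 0.001], [0.001, -0.001, -1.0]]
ft_force: [-0.7, 0.4, 0.6]
width: 0.701
grip_force: 0.0
18.1 [ 0.5137 -0.4267  0.1455] w 0.701
lid_130 [255. 187.]  [ 0.5138 -0.4277] 0.01 move dx,dy cm [-0.09  0.01]
pot_90 [75. 31.] none
```

View pics/w6.png

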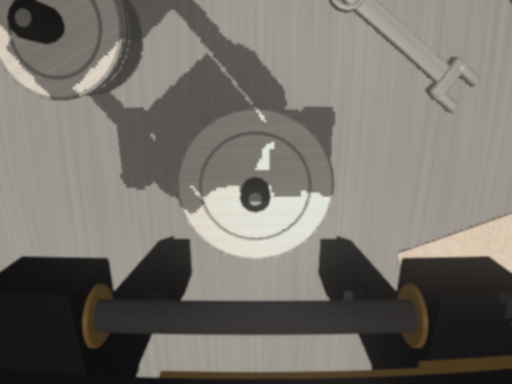

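lid_130 is centred at (256,185), and lid_90 sits on its pot at top left (65,40).

```bash
python3 -m crank '[[0.7,-0.1,0,4,0,0,0],[0.7,0,0,4,0,0,0],[0.7,0,0,3,0,0,0],[0.7,0,0,1.2,0,0,0],[0.7,0,0,0.2,0,0,0],[0,0,0,0,0,0,0],[0,0,0,0,0,0,0],[0,0,0,0,0,0,0],[0,0,0,0,0,0,0],[0,0,0,0,0,0,0]]' 40; python3 -m crank '[[0,0,0,0,0,0,0],[0,0,0,-2,0,0,0],[0,0,0,-3,0,0,0],[0,0,0,-4,0,0,0],[0,0,0,-4,0,0,0],[0,2,0,-3,0,0,0],[0,3,0,-3,0,0,0],[0,4,0,0,0,0,0],[0,4,0,0,0,0,0],[0,4,0,0,0,0,0]]';python3 -m crank '[[0,4,0,0,0,0,0],[0,4,0,0,0,0,0],[0,4,0,0,0,0,0],[0,4,0,0,0,0,0],[0,4,0,0,0,0,0],[0,4,0,0,0,0,0],[0,4,0,0,0,0,0],[0,4,0,0,0,0,0],[0,4,0,0,0,0,0],[0,4,0,0,0,0,0]]';python3 -m crank '[[0,4,0,0,0,0,0],[0,4,0,0,0,0,0],[0,3,-0.5,0,0,0,0],[0,2,-0.5,0,0,0,0],[0,0,0,0,0,0,0],[0,0,0,0,0,0,0]]'; python3 -c "
from h import *
look(['pot_130'],save='w7.png')"
```

```text
time: 19.25
eef_pos: [0.514, -0.4282, 0.0219]
orientation: [[-0.0, 1.0, 0.0], [1.0, 0.0, -0.0], [-0.0, 0.0, -1.0]]
ft_force: [-1.5, 0.1, 1.4]
width: 0.273
grip_force: 1.8
time: 20.25
eef_pos: [0.5136, -0.2564, 0.2112]
orientation: [[0.0, 1.0, -0.0], [1.0, -0.0, 0.0], [0.0, -0.0, -1.0]]
ft_force: [0.6, -0.5, -3.0]
width: 0.263
grip_force: 40.0
time: 21.25
eef_pos: [0.5135, 0.1436, 0.2113]
orientation: [[0.0, 1.0, -0.001], [1.0, -0.0, -0.0], [-0.0, -0.001, -1.0]]
ft_force: [-0.1, 0.2, -1.5]
width: 0.262
grip_force: 40.0
time: 21.85
eef_pos: [0.5039, 0.2717, 0.2111]
orientation: [[-0.001, 1.0, -0.001], [1.0, 0.001, -0.001], [-0.001, -0.001, -1.0]]
ft_force: [0.6, 0.3, -1.6]
width: 0.261
grip_force: 40.0
21.85 [0.5039 0.2717 0.2111] w 0.261
pot_130 [256.  16.] none
```

View pics/w7.png

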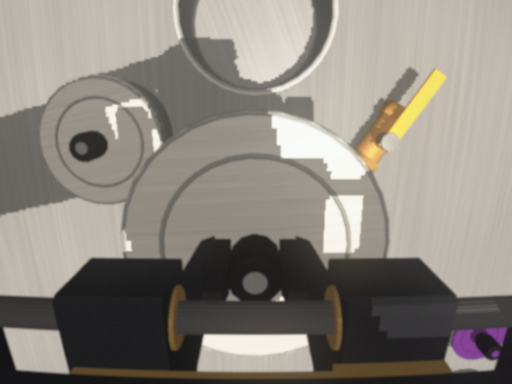

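The pot_130 rim spans columns 174–338 with its near edge at row 93. I'll check that against the estimate.

```bash
python3 -c "
from h import *
s=readout.state();p=viewer.capture('wrist');M=cfw(p,s)
for q in [(.5035,.4115),(.505,.416)]:
    u=proj(np.c_[C*.065+q,np.full(60,.065)],p,M);print(u[:,0].min(),u[:,0].max(),u[:,1].max())
"
```

```text
172.47224945580348 334.988534137543 94.1000573093029
174.08248844604202 337.08239662863036 88.537683515038
```

```bash
python3 -m crank '[[0,3.5,0.1,0,0,0,0],[0,3.5,0,0,0,0,0],[0,3.5,0,0,0,0,0],[0,2.8,0,0,0,0,0],[0,0.7,0,3,0,0,0],[0,0,0,4,0,0,0],[0,0,0,3,0,0,0],[0,0,0,1.5,0,0,0],[0,0,0,0,0,0,0],[0,0,0,0,0,0,0]]'
```

```text
time: 23.0
eef_pos: [0.5059, 0.4119, 0.098]
orientation: [[0.001, 1.0, 0.002], [1.0, -0.001, 0.001], [0.001, 0.002, -1.0]]
ft_force: [-1.3, -0.1, -1.1]
width: 0.259
grip_force: 40.0
```

```bash
python3 -m crank '[[0,0,0,1,0,0,0],[0,0,0,0.3,0,0,0],[0,0,0,0.3,0,0,0],[0,0,0,0.3,0,0,0],[0,0,0,0.2,0,0,0],[0,0,0,0.2,0,0,0],[0,0,0,0,0,0,0],[0,0,0,0,0,0,0]]'
```

```text
time: 23.8
eef_pos: [0.5051, 0.412, 0.075]
orientation: [[-0.0, 1.0, 0.001], [1.0, 0.0, 0.0], [0.0, 0.001, -1.0]]
ft_force: [-4.6, -3.2, 7.6]
width: 0.258
grip_force: 40.0
```

```bash
python3 -m crank '[[0.3,0,0,0,0,0,0],[0.5,0,0,0,0,0,0],[0.6,0,0,0,0,0,0],[0.6,0,0,-2,0,0,0],[0.6,0,0,-4,0,0,0],[0.7,0,0,-4,0,0,0],[0.7,-2,0,-2,0,0,0],[0.7,-3.5,1,0,0,0,0],[0.7,-4,1,0,0,0,0],[0.7,-4,1,0,0,0,0]]'; python3 -m crank '[[0.7,-4,1,0,0,0,0],[0.7,-4,1,0,0,0,0],[0.7,-4,1,0,0,0,0],[0.7,-4,1,0,0,0,0],[0.7,-4,1,0,0,0,0],[0.7,-4,1,0,0,0,0],[0.7,-4,1.5,0,0,0,0],[0.7,-4,1.5,0,0,0,0],[0.7,-4,1.5,0,0,0,0],[0.7,-4,1.5,0,0,0,0]]'; python3 -m crank '[[0.7,-3,1,0,0,0,0],[0.7,0,0,0,0,0,0],[0.7,0,0,0,0,0,0]]'; python3 -c "
from h import *
look(['lid_70'],save='w8.png')"
```

```text
time: 24.8
eef_pos: [0.5351, 0.2757, 0.1935]
orientation: [[-0.001, 1.0, 0.0], [1.0, 0.001, 0.0], [0.0, 0.0, -1.0]]
ft_force: [1.4, 0.2, 0.4]
width: 0.701
grip_force: 0.0
time: 25.8
eef_pos: [0.6554, -0.1249, 0.1934]
orientation: [[0.0, 1.0, 0.0], [1.0, -0.0, 0.0], [0.0, 0.0, -1.0]]
ft_force: [-0.3, 0.2, 1.0]
width: 0.702
grip_force: 0.0
time: 26.1
eef_pos: [0.6649, -0.1532, 0.193]
orientation: [[0.001, 1.0, -0.001], [1.0, -0.001, 0.001], [0.001, -0.001, -1.0]]
ft_force: [0.2, 0.9, -0.7]
width: 0.703
grip_force: 0.0
26.1 [ 0.6649 -0.1532  0.193 ] w 0.703
lid_70 [254. 174.]  [ 0.6673 -0.155 ] 0.02 move dx,dy cm [-0.18  0.24]
```

View pics/w8.png

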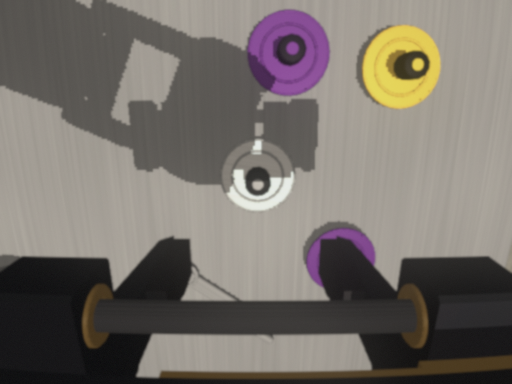

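White disc at (258,175) is lid_70, white like the other three. Purple (289,52) and (340,260) and yellow (402,66) are the look-alikes and stay clear. I'll grasp the white one.

```bash
python3 -m crank '[[0.6,-0.2,0.2,4,0,0,0],[0.6,0,0,4,0,0,0],[0.6,0,0,4,0,0,0],[0.6,0,0,3,0,0,0],[0.6,0,0,1,0,0,0],[0.6,0,0,0,0,0,0],[0.6,0,0,0,0,0,0]]' 40; python3 -c "
from h import *
look(['lid_70'])"
```

```text
time: 26.9
eef_pos: [0.6679, -0.1549, 0.0356]
orientation: [[-0.001, 1.0, 0.003], [1.0, 0.001, -0.001], [-0.001, 0.003, -1.0]]
ft_force: [-0.4, -0.4, 0.9]
width: 0.601
grip_force: 0.0
26.9 [ 0.6679 -0.1549  0.0356] w 0.601
lid_70 [247. 235.]  [ 0.6675 -0.1547] 0.06 move dx,dy cm [ 0.03 -0.04]
```

```bash
python3 -m crank '[[0.6,0,0,1,0,0,0],[0.6,0,0,0.4,0,0,0],[0.6,0,0,0,0,0,0],[0,0,0,0,0,0,0],[0,0,0,0,0,0,0],[0,0,0,0,0,0,0],[0,0,0,0,0,0,0],[0,0,0,0,0,0,0],[0,0,0,0,0,0,0]]' 40; python3 -m crank '[[0,0,0,-2,0,0,0],[0,0,0,-3,0,0,0],[0,0,0,-4,0,0,0],[0,0,0,-4,0,0,0],[0,2,-2,-3,0,0,0],[0,3,-3.5,-2,0,0,0],[0,3,-3.5,0,0,0,0],[0,3,-3.5,0,0,0,0],[0,3,-3.5,0,0,0,0],[0,2.5,-3.2,0,0,0,0]]'; python3 -m crank '[[0,0,0,0,0,0,0],[0,0,0,0,0,0,0]]'|head -2;  python3 -c "
from h import *
look(['pot_70'],save='w9.png')"
```

```text
time: 27.9
eef_pos: [0.6671, -0.1551, 0.0196]
orientation: [[-0.0, 1.0, 0.0], [1.0, 0.0, -0.0], [-0.0, 0.0, -1.0]]
ft_force: [0.9, -0.4, 1.1]
width: 0.26
grip_force: 40.0
time: 28.9
eef_pos: [0.4733, 0.0111, 0.1994]
orientation: [[-0.0, 1.0, -0.0], [1.0, 0.0, 0.0], [0.0, -0.0, -1.0]]
ft_force: [1.3, 0.5, -0.3]
width: 0.258
grip_force: 40.0
time: 29.1
eef_pos: [0.4753, 0.0099, 0.1999]
29.1 [0.4753 0.0099 0.1999] w 0.263
pot_70 [258.  50.]  [0.4764 0.1198] 0.08 move dx,dy cm [10.98  0.12]
```

View pics/w9.png

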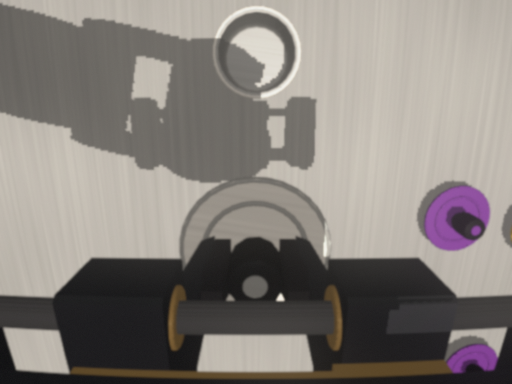

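pot_70 is in full view at (257,52) and the lid is held level.

```bash
python3 -m crank '[[0,3.5,0.1,0,0,0,0],[0,3.5,0,0,0,0,0],[0,3.5,0,0,0,0,0],[0,0.4,0,3,0,0,0],[0,0,0,4,0,0,0],[0,0,0,3.5,0,0,0],[0,0,0,1.3,0,0,0],[0,0,0,0,0,0,0],[0,0,0,0,0,0,0]]'
```

```text
time: 30.1
eef_pos: [0.4771, 0.1184, 0.0817]
orientation: [[0.001, 1.0, 0.001], [1.0, -0.001, -0.0], [-0.0, 0.001, -1.0]]
ft_force: [0.3, 0.1, -0.3]
width: 0.26
grip_force: 40.0
```

```bash
python3 -m crank '[[0,0.1,0,1.1,0,0,0],[0,0,0,0.3,0,0,0],[0,0,0,0.3,0,0,0],[0,0,0,0.3,0,0,0],[0,0,0,0.2,0,0,0],[0,0,0,0.1,0,0,0],[0,0,0,0,0,0,0],[0,0,0,0,0,0,0]]'
```

```text
time: 30.9
eef_pos: [0.4762, 0.1198, 0.0585]
orientation: [[-0.0, 1.0, 0.0], [1.0, 0.0, -0.0], [-0.0, 0.0, -1.0]]
ft_force: [-0.0, 0.8, -1.6]
width: 0.261
grip_force: 40.0
```

Lower 1 mm, release, back off, then check all four from the fixed cameras.

```bash
python3 -m crank '[[0,0,0,0.1,0,0,0],[0,0,0,0,0,0,0],[0.3,0,0,0,0,0,0],[0.5,0,0,0,0,0,0],[0.6,0,0,0,0,0,0],[0.6,0,0,-2,0,0,0],[0.6,0,0,-4,0,0,0],[0.6,0,0,-4,0,0,0],[0.6,0,0,-4,0,0,0],[0.6,-3,2,-3,0,0,0]]'; python3 -m crank '[[0.6,-4,3,-2,0,0,0],[0.6,-4,3,-2,0,0,0],[0.6,-4,3,0,0,0,0],[0.6,-4,3,0,0,0,0],[0.6,0,0,0,0,0,0],[0.6,0,0,0,0,0,0]]'
python3 - <<'E'
from h import *
P={'pot_130':(.505,.412),'pot_110':(.3648,.3075),'pot_70':(.4763,.1198),'pot_90':(.380,-.306)}
H={'pot_130':.065,'pot_110':.06,'pot_70':.05,'pot_90':.055}
for n in ['scene','side']:
    p=viewer.capture(n);T=[]
    for k,q in P.items():
        r=int(k[4:])/2000+.002;im=cv2.resize(p['color'],None,fx=4,fy=4,interpolation=cv2.INTER_CUBIC)
        for rr,z in((r,H[k]+.0035),(.012,H[k]+.035),(r-.002,0)):
            u=(proj(np.c_[C*rr+q,np.full(60,z)],p,cfw(p))+.5)*4
            cv2.polylines(im,[np.round(u).astype(int)],True,(0,0,255),1)
        c=(proj([[*q,H[k]]],p,cfw(p))[0]*4).astype(int);x,y=max(c[0]-150,0),max(c[1]-140,0)
        T.append(cv2.resize(im[y:y+280,x:x+300],(300,280)))
    cv2.imwrite(f'pics/f_{n}.png',np.vstack([np.hstack(T[:2]),np.hstack(T[2:])]))
E
```

```text
time: 31.9
eef_pos: [0.4954, 0.0915, 0.2301]
orientation: [[-0.004, 1.0, 0.002], [1.0, 0.004, 0.001], [0.001, 0.002, -1.0]]
ft_force: [0.6, -0.3, -0.4]
width: 0.598
grip_force: 0.0
time: 32.5
eef_pos: [0.6119, -0.065, 0.2636]
orientation: [[0.001, 1.0, -0.001], [1.0, -0.001, 0.001], [0.001, -0.001, -1.0]]
ft_force: [-0.2, 0.0, -0.2]
width: 0.604
grip_force: 0.0
```

View pics/f_scene.png

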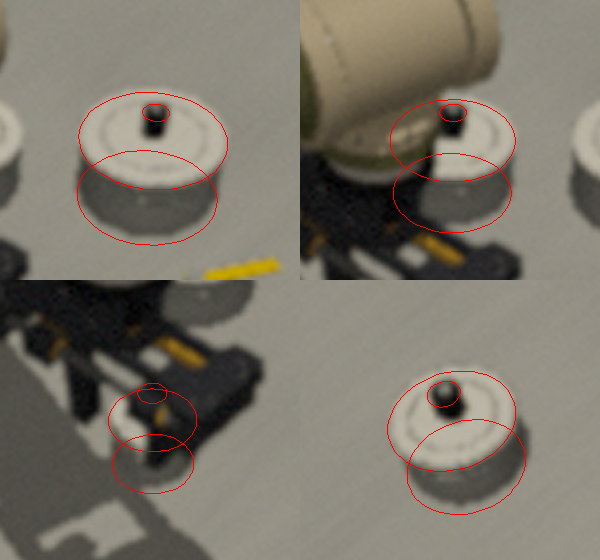

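View pics/f_side.png

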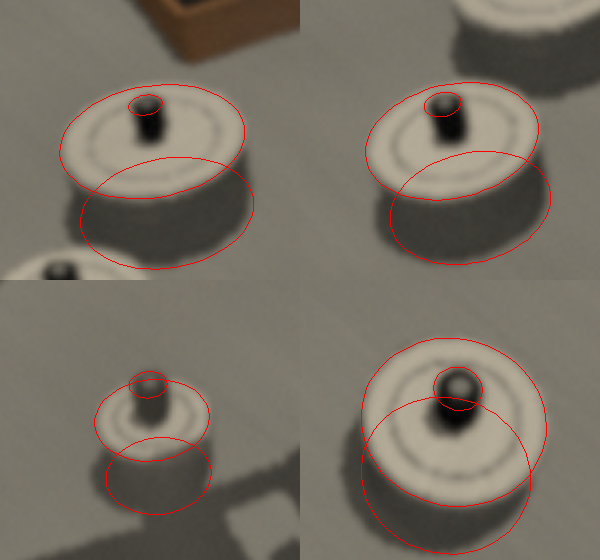

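All four lids match the drawn home outlines in flange height, centre and knob. Handing in.

```bash
python3 -c "
from cell import robot
print(robot.close_job())"
```

```text
the job is handed in; nothing more can be done
None
```

All four pots have the lid of their own size, and in the final camera check each lid looked level and fully seated, though pot_70 and pot_110 were partly hidden in one of the two views. The job is handed in at about 33 s; no verdict came back.

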